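# Shut the label printer and bring out the first label

## Robot

A 6-joint arm with a two-finger parallel gripper is mounted at the origin on the work surface. World frame = base frame: x ahead of the robot, y to its left, z up, the work surface at z = 0. Lengths are in mm, angles in rad, forces in N, time in s.
With the tool pointing down it reaches from about 350 to 875 mm from the base axis. Payload 4.2 kg.
Tool frame: the origin (TCP) lies at the very end of the fingers, on their centre line; the grasp point (between the pads) lies 19 mm behind it; z points along the fingers, y is the direction in which the jaws open and shut (so a half turn about z gives the same grasp; the last joint's range is limited). The gripper opens to 87 mm and grips with 3 to 60 N. Pads are 19 mm wide; open, the fingers measure 117 mm over their backs; the gripper's body (75 mm by 190 mm) begins 51 mm behind the grasp point.
Start: joints at [1.424, 0.385, 0.008, 0, -1.194, -0.259], TCP at [246.688, 574.234, 222.55] pointing down, gripper open.
Joint ranges: [-3.14, 3.14], [-1.21, 2.06], [-1.07, 1.41], [-3.16, 2.05], [-2.99, -0.16], [-3.1, 3.1]. Speed limits (rad/s): [2.79, 2.79, 3.14, 3.14, 3.14, 3.14].

## Interface

Orientations are given as a unit quaternion [w, x, y, z].
In Python, from cell import arm gives the robot as it stands. The module is installed in compiled form; this text tells all that it offers.
- The arm moves only by the tool arm_command, never from a script. Its argument "plan" is one flat list of numbers, 7 for each row, row after row: the closure, from 0 (fully open) to 1 (shut), then the shift along the tool's x, y, z in cm, then the turn, a rotation vector about the tool's x, y, z in degrees. A call has 1 to 20 rows; each row is the pose to reach, as a shift and turn from the pose measured when the call began, along the tool's axes at that moment; what a row does not reach only later rows make up. A row lasts 1/10 s, in which the tool goes at most 50 mm and 8.59 degrees, less where a joint would pass 70% of its speed; a pose out of reach is approached as far as the arm can. A call with a gripper value outside its range is refused whole. The fingers move at their own pace and stop on an object; "grip_force" is the grip in N (left out, the last holds). Time passes only in rows, so rows that repeat a pose let the fingers close. It gives the time, the measured TCP pose, the force and the opening at its end, in the units of the state.
- arm.sense(): the state, without advancing time (a new reading comes with each control period).
- arm.camera(name): name is "scene" or "side" or "wrist"; returns a dict with "img" (400x640x3 uint8, blue, green, red), "vertical_fov" (degrees; the focal length in pixels is half the picture's height over the tangent of half this angle, whatever the lens; pixels are square), "cx", "cy" (the principal point, pixels), "T" (4x4, takes a point from camera to world coordinates); the wrist camera has in their place "hand_eye" (4x4, takes a point from camera to tool coordinates, whose origin is the TCP and whose axes are the flange's). Camera axes: x right, y down, z forward; pixel columns grow to the right and rows downward; lengths in mm; the calibration is good to about 2 mm. A picture is of the moment at which its call begins: read the wrist's pose just before it. There is no depth.
- arm.hand_in(): hands the job in, once; it reports no verdict.
Trained networks look in a picture, given as the dict that the camera call returned (one of the last four; its "shot" number tells which), for a name from the list of things; names that differ only in an ending like _2 or _b are one class to them, and where a whole thing is asked for, a point or a joint stands for the part that bears it (a point fixed in the world has none). Each returns a list of dicts, best first, with "confidence" (0 to 1); they miss things now and then, are a little off and sometimes report something else, mostly with a low value. They report only what shows in the picture. A call takes as long as a camera call.
- arm.outline_of(picture, name): "mask" (400x640 bool, what is visible of it) and "point" ([column, row] in pixels, amid what is visible of it).
- arm.pinpoint(picture, name): "point" ([column, row] in pixels: a listed point, or the origin of a listed thing).
The state is a dict: "t": time; "joint_pos": joint angles; "joint_vel": joint speeds; "effort": joint torques, N m; "position": TCP position; "tcp_rot": TCP orientation; "ft_force": force on the tool from outside, world axes, zero at the start; "wrist_torque": the same for the moment, N m; "width": finger opening in mm.
Only numpy, scipy, OpenCV 4.12 (cv2) and the standard library are available. Lean on these libraries where they do the work, as an engineer would, in place of code of your own. Each camera call takes 0.05 s, during which the arm holds its last target. There are 200 camera calls.

## Task

A fresh roll has just been put in the label printer on the shop counter. Using only the fingertips, gently push its roll cover down until it is fully shut, then press the near half of the power rocker at the left end of its front deck so that it is switched on, and then tap the wide feed key at the right end of the deck to bring out the first label. Keep to that order, press lightly, keep off the small round cutter key, do not lift or shift the printer, and leave the goods around it as they stand.

Things in the scene. Friction and masses are not known exactly. Their poses are not given: they have to be found in the camera images.
- printer: White desktop label printer, 190 mm wide (its y), 250 mm deep (its x), 2 kg, loose on rubber feet; more than 50 N on any part, even for a moment, is rough. Origin: centre of its underside; x points from front to back (front towards the robot), z up. The front 73 mm of its top is a level deck 100 mm above the counter with three black controls; behind it the cover (146 mm high when shut), hinged along the back.
- cover (a joint): Roll cover angle, rad: 0 = shut, grows as its front edge rises (stop 1.2); starts ajar at 0.2 to 0.42. The hinge line is along the printer's y, 115 mm behind the printer's origin, 100 mm above the counter. The hinge is stiff and without latch: the cover stays where it is left; 2 to 6 N pressing straight down at the front of its top moves it.
- cover_top (a point): Point on the cover's flat top, on its middle line, 12 mm behind the edge where the top meets the sloped front, 83 mm ahead of the hinge line: a good place to push. It moves with the cover; shut, it is 146 mm above the counter and 32 mm behind the printer's origin. The flat top is 190 mm wide, reaching 12 mm forward and 76 mm back of this point; the slope falls 38 mm over the next 70 mm.
- power (a joint): Angle of the power rocker, rad: 0 = off (near half standing up), 0.36 = fully on (near half down and level). It stays where it is left; about 2 to 3 N on the near half turns it. It counts as on above 0.22. Starts off.
- power_near (a point): Middle of the face of the rocker's near half (nearest the printer's front), to be pressed straight down; 12 mm in front of the pivot line, 60 mm to the printer's +y side, 103 mm in front of its origin; 108 mm above the counter off, 104 mm on. Rocker: black concave plate, 36 mm along x by 25 mm wide, left end of the deck seen from the front; its raised edge stands 10 mm above the deck when off.
- feed (a joint): Travel of the feed key, m: 0 = up, 0.004 = fully down. It springs back by itself; 0.8 N starts it and 4 N takes it fully down; it has registered once past 0.0025.
- feed_top (a point): Centre of the top of the feed key: the wide black rectangular key at the right end of the deck seen from the front, 22 mm along the printer's x by 34 mm along its y, its top 6 mm above the deck (106 mm above the counter), 60 mm to the printer's -y side and 92 mm in front of its origin.
- cutter (a joint): Travel of the cutter key, m: 0 = up, 0.004 = fully down; a light spring key, not to be pressed (it would count above 0.002).
- cutter_top (a point): Centre of the top of the cutter key: the small round black key, 16 mm across, top 6 mm above the deck, in the middle of the deck between rocker and feed key.
- angel_a: Bystander: white wooden angel figure, 120 mm tall, foot 44 x 62 mm, standing left of the printer (seen from the robot). Origin: centre of its underside. Leave it alone.
- angel_b: Bystander: smaller white wooden angel figure, 100 mm tall, right of the printer. Origin: centre of its underside. Leave it alone.
- tree: Bystander: turned wooden fir tree, about 105 mm tall, foot 52 mm across, right of the printer. Origin: centre of its underside. Leave it alone.
- core: Bystander: empty cardboard roll core, a tube 32 mm across and 60 mm tall, standing in front of the printer. Origin: centre of its underside. Leave it alone.
- spare_roll: Bystander: spare white label roll, 84 mm across, 62 mm tall, standing on end, left of the printer. Origin: centre of its underside. Leave it alone.
- tape: Bystander: roll of parcel tape, 92 mm across, 50 mm tall, lying flat. Origin: centre of its underside. Leave it alone.
- marker: Bystander: marker pen lying down, 137 mm long, 16 mm thick. Origin: on the counter under its middle. Leave it alone.

How it is judged:
By the outcome, as a careful person would: the job done as asked, in the order asked, and still so for the second after the job is handed in, with the robot touching nothing.
It also fails if it takes over 48 s, if anything falls off the work surface, if the arm or the gripper's body presses on something with over 40 N, if the wrist force passes 120 N, or if a joint passes its speed limit or range.

## Working session

There is one attempt and no reset: what is moved stays moved. The work goes in short steps, Python scripts to look and compute and a tool call to move; the robot and the scene stay as the last step left them, time stands still between calls to the robot, and variables do not carry over. Pictures are saved under pics/ and viewed, on a budget of 10 in all, crops included, one or two more only if the job needs it, and the job is handed in when it is done.

Besides the shell and the picture viewer there is one more tool, called after "Request:" by a JSON object that holds its "op" and its "data", one argument or row to a line. arm_command: Moves the arm, as the interface text tells. Its arguments: {"type":"object","properties":{"plan":{"type":"array"},"grip_force":{"type":"number"}},"required":["plan"]}

```bash
mkdir -p pics
cat > h.py <<'E'
import numpy as np, cv2
from cell import arm
from scipy.spatial.transform import Rotation as R
def Rt(s):
    q=s["tcp_rot"]; return R.from_quat([q[1],q[2],q[3],q[0]]).as_matrix()
def snap(n):
    s=arm.sense(); p=arm.camera(n)
    if "T" in p: T=np.array(p["T"])
    else:
        T=np.eye(4); T[:3,:3]=Rt(s); T[:3,3]=s["position"]; T=T@np.array(p["hand_eye"])
    p["W"]=T; return p
def ray(p,uv):
    f=200/np.tan(np.radians(p["vertical_fov"])/2)
    d=np.array([(uv[0]-p["cx"])/f,(uv[1]-p["cy"])/f,1]); d=p["W"][:3,:3]@d
    return p["W"][:3,3],d/np.linalg.norm(d)
def proj(p,X):
    f=200/np.tan(np.radians(p["vertical_fov"])/2)
    c=np.linalg.inv(p["W"])@np.append(X,1); return c[:2]/c[2]*f+[p["cx"],p["cy"]]
def tri(obs):
    A=np.zeros((3,3));b=np.zeros(3)
    for o,d in obs:
        M=np.eye(3)-np.outer(d,d);A+=M;b+=M@o
    X=np.linalg.solve(A,b)
    return X,[np.linalg.norm((np.eye(3)-np.outer(d,d))@(X-o)) for o,d in obs]
def onz(p,uv,z):
    o,d=ray(p,uv); return o+d*(z-o[2])/d[2]
E
cat > a.py <<'E'
from h import *
s=arm.sense(); print(s["position"],s["tcp_rot"],s["width"],s["t"],s["ft_force"]); print(Rt(s).round(3))
P={n:snap(n) for n in("scene","side","wrist")}
for n,p in P.items(): cv2.imwrite(f"pics/{n}0.png",p["img"]); print(n,p["W"][:3,3].round())
for k in["power_near","feed_top","cutter_top","cover_top","printer","angel_a","angel_b","tree","core","spare_roll","tape","marker"]:
    obs=[]
    for n,p in P.items():
        r=arm.pinpoint(p,k)[:2 if k[:5]=="angel" else 1]
        for q in r: print(k,n,np.round(q["point"],1),round(q["confidence"],2),onz(p,q["point"],0).round()[:2])
        if r and r[0]["confidence"]>.4: obs.append(ray(p,r[0]["point"]))
    if len(obs)>1: X,e=tri(obs); print("  ->",X.round(1),np.round(e,1))
E
python3 a.py
```

```text
[246.4269251  573.69974551 221.44488441] [ 1.09274422e-03  9.79468047e-01 -2.01596421e-01 -1.85757971e-04] 86.67568923516257 0.0 [-0.30527805 -0.27981939  0.53877632]
[[ 0.919 -0.395 -0.001]
 [-0.395 -0.919 -0.002]
 [ 0.     0.002 -1.   ]]
scene [1257.  535. 1201.]
side [  19. -600.  902.]
wrist [309. 547. 384.]
power_near scene [325.4 232.5] 0.74 [531.  76.]
power_near side [328.1 217.5] 0.67 [535.  53.]
  -> [533.7  66.7  -8.3] [9.6 9.6]
feed_top scene [283.8 166.4] 0.37 [ 365. -207.]
feed_top side [350.4 244.9] 0.58 [518. -66.]
cutter_top side [341.8 227.9] 0.58 [540.  -4.]
cover_top scene [258.5 191.4] 0.86 [ 508. -212.]
cover_top side [389.2 192.1] 0.68 [749.  17.]
  -> [ 613.  -102.6  171.4] [3.3 3.3]
printer scene [274.4 215.5] 0.95 [ 564. -103.]
printer side [364.5 238.4] 0.9 [564. -74.]
  -> [563.6 -88.5  12.5] [10.5 10.5]
angel_a scene [324.4 232.6] 0.78 [534.  74.]
angel_a side [374.6 299.4] 0.67 [ 452. -234.]
angel_a side [323.8 214.5] 0.44 [532.  70.]
  -> [ 483.7  -76.5 -185.2] [100.3 100.3]
angel_b scene [324.4 232.6] 0.78 [534.  74.]
angel_b side [374.6 299.4] 0.67 [ 452. -234.]
angel_b side [323.8 214.5] 0.44 [532.  70.]
  -> [ 483.7  -76.5 -185.2] [100.3 100.3]
tree scene [226.1 191.3] 0.53 [ 568. -307.]
tree side [431.6 285.8] 0.73 [ 591. -296.]
  -> [ 578.8 -298.7   15.7] [3.1 3.1]
core scene [312.6 191.3] 0.44 [408. -54.]
core side [428.5 284.6] 0.59 [ 588. -288.]
  -> [ 494.5 -172.3   18.3] [146.8 146.8]
spare_roll scene [291.9 264.7] 0.72 [687.  54.]
tape scene [441.8 241. ] 0.66 [363. 402.]
tape side [216.  180.8] 0.91 [354. 407.]
  -> [357.4 404.3  -2. ] [4.4 4.4]
marker scene [227.8 195.1] 0.61 [ 578. -291.]
marker side [353.1 384.9] 0.79 [ 273. -358.]
  -> [ 398.8 -364.8 -199.2] [91.8 91.8]
```

```bash
python3 -c "
import cv2
a=cv2.imread('pics/scene0.png')[120:320,160:480];b=cv2.imread('pics/side0.png')[120:320,200:520]
cv2.imwrite('pics/v1.png',cv2.resize(a,(800,500),interpolation=2));cv2.imwrite('pics/v2.png',cv2.resize(b,(800,500),interpolation=2))"
```

```text
(no output)
```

View pics/v1.png

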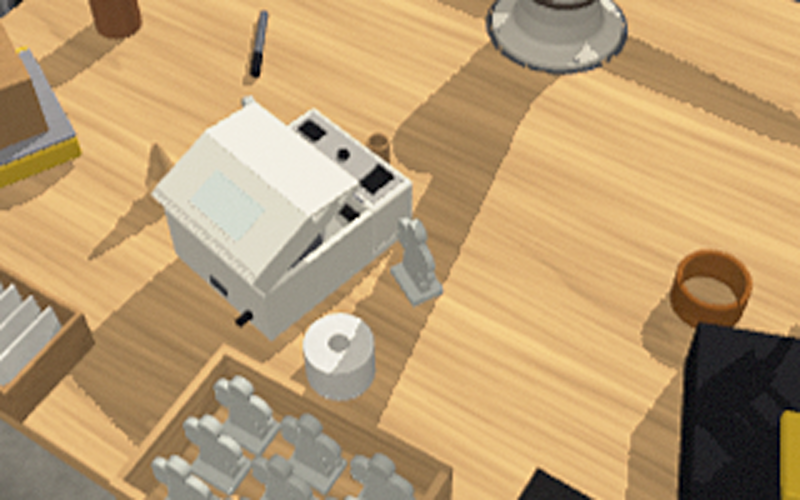

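View pics/v2.png

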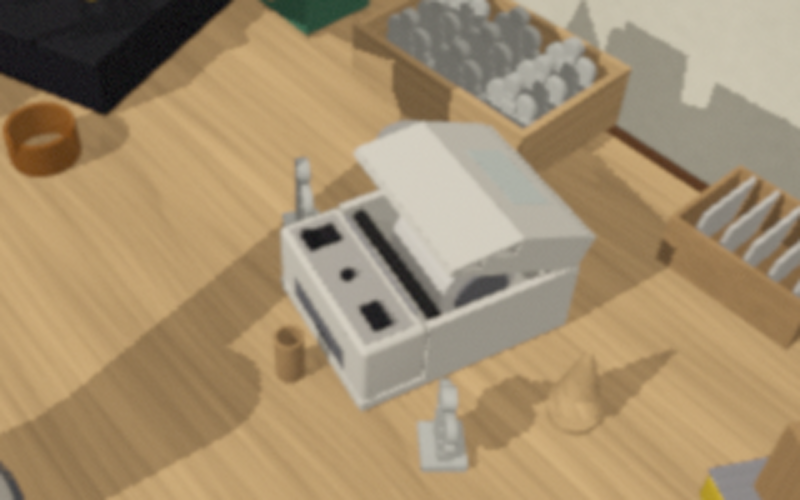

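The scene crop (2.5x, offset 160,120) shows the rocker at (377,179), cutter at (343,154) and feed key at (312,130). The side crop (offset 200,120) shows them at (321,236), (348,274) and (377,315). The cover is ajar, the core stands in front, and the angels are left and right. Next I'll triangulate these points by hand.

```bash
cat > b.py <<'E'
from h import *
S=snap("scene");D=snap("side")
A={"power":((377,179),(321,236)),"cutter":((343,154),(348,274)),"feed":((312,130),(377,315)),"coretop":((378,138),(291,334)),"angelA_head":((407,225),(302,162)),"angelB_head":((247,102),(446,388)),"cov_front_left":((358,188),(357,155)),"cov_front_right":((250,104),(453,272))}
for k,(a,b) in A.items():
    X,e=tri([ray(S,np.array(a)*.4+[160,120]),ray(D,np.array(b)*.4+[200,120])]); print(k,X.round(1),round(e[0],1))
E
python3 b.py
```

```text
power [484.1 -10.1 100. ] 1.6
cutter [472.2 -69.7 100.8] 1.0
feed [ 459.7 -128.3  101.2] 1.5
coretop [396.9 -68.4  62.2] 2.6
angelA_head [532.2  73.  116.6] 4.8
angelB_head [ 458.1 -233.2   95.8] 2.1
cov_front_left [550.7  10.2 162.3] 0.5
cov_front_right [ 512.3 -176.6  169.6] 1.8
```

Request:
{"op": "arm_command", "data": {
  "plan": [1,42.3,51,-3.7,0,0,-11.6,1,42.3,51,-3.7,0,0,-11.6,1,42.3,51,-3.7,0,0,-11.6,1,42.3,51,-3.7,0,0,-11.6,1,42.3,51,-3.7,0,0,-11.6,1,42.3,51,-3.7,0,0,-11.6,1,42.3,51,-3.7,0,0,-11.6,1,42.3,51,-3.7,0,0,-11.6,1,42.3,51,-3.7,0,0,-11.6,1,42.3,51,-3.7,0,0,-11.6,1,42.3,51,-3.7,0,0,-11.6,1,42.3,51,-3.7,0,0,-11.6,1,42.3,51,-3.7,0,0,-11.6,1,42.3,51,-3.7,0,0,-11.6,1,42.3,51,-3.7,0,0,-11.6,1,42.3,51,-3.7,0,0,-11.6,1,42.3,51,-3.7,0,0,-11.6,1,42.3,51,-3.7,0,0,-11.6],
  "grip_force": 20
}}

```text
t: 3.85
position: [433.8, -60.4, 259.7]
tcp_rot: [-0.0, 0.995, -0.1, 0.0]
ft_force: [-0.6, 0.7, 0.6]
width: 0.5
```

```bash
cat > c.py <<'E'
from h import *
import sys
s=arm.sense(); print(np.round(s["position"],1),s["width"],s["t"],np.round(s["ft_force"],2)); print(Rt(s).round(3))
p=snap("wrist"); cv2.imwrite(f"pics/{sys.argv[1]}.png",p["img"])
Z=dict(power_near=float(sys.argv[2]),feed_top=106,cutter_top=106,cover_top=float(sys.argv[3]),printer=0)
for k,z in Z.items():
    for q in arm.pinpoint(p,k)[:2]: print(k,np.round(q["point"],1),round(q["confidence"],2),onz(p,q["point"],z).round(1)[:2])
E
python3 c.py w1 108 172
```

```text
[433.8 -60.4 259.7] 0.5422251997332035 3.85 [-0.62  0.65  0.55]
[[ 0.98 -0.2   0.  ]
 [-0.2  -0.98  0.  ]
 [ 0.   -0.   -1.  ]]
power_near [271.  161.9] 0.68 [474.7 -13.1]
feed_top [381.  154.2] 0.9 [ 458.9 -131.2]
feed_top [334.  195.6] 0.61 [423.9 -72.7]
cutter_top [324.7 151.4] 0.6 [474.  -72.2]
```

View pics/w1.png

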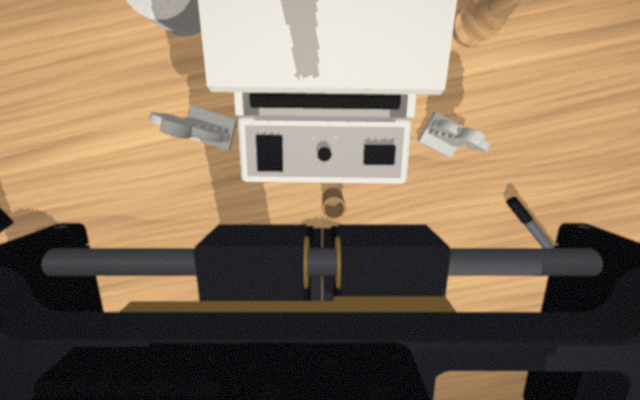

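Wrist view: the deck is square to the image. The rocker is at about (270,153), cutter at (324,154), feed at (380,154), and the core at (333,203), clear of everything. This agrees with the triangulation within about 3 mm. Next I'll go above the cover.

Request:
{"op": "arm_command", "data": {
  "plan": [1,17.6,0.3,2,0,0,0,1,17.6,0.3,2,0,0,0,1,17.6,0.3,2,0,0,0,1,17.6,0.3,2,0,0,0,1,17.6,0.3,5,0,0,0,1,17.6,0.3,7,0,0,0,1,17.6,0.3,7,0,0,0,1,17.6,0.3,7,0,0,0]
}}

```text
t: 4.95
position: [606.1, -99.4, 190.0]
tcp_rot: [0.0, 0.995, -0.101, 0.0]
ft_force: [0.2, -0.4, -0.1]
width: 0.2
```

Request:
{"op": "arm_command", "data": {
  "plan": [1,0,0,0.3,0,0,0,1,0,0,0.6,0,0,0,1,0,0,0.9,0,0,0,1,0,0,1.2,0,0,0,1,-0.1,0,1.5,0,0,0,1,-0.2,0,1.8,0,0,0,1,-0.3,0,2.1,0,0,0,1,-0.4,0,2.4,0,0,0,1,-0.5,0,2.6,0,0,0,1,-0.6,0,2.8,0,0,0,1,-0.7,0,3.0,0,0,0,1,-0.8,0,3.2,0,0,0,1,-0.8,0,3.2,0,0,0]
}}

```text
t: 6.25
position: [598.1, -97.9, 158.1]
tcp_rot: [0.0, 0.995, -0.101, 0.0]
ft_force: [-0.9, 0.8, 1.9]
width: 0.6
```

Request:
{"op": "arm_command", "data": {
  "plan": [1,-0.05,0,0.2,0,0,0,1,-0.1,0,0.4,0,0,0,1,-0.15,0,0.6,0,0,0,1,-0.2,0,0.8,0,0,0,1,-0.25,0,0.9,0,0,0,1,-0.3,0,1.0,0,0,0,1,-0.3,0,1.1,0,0,0]
}}

```text
t: 6.95
position: [595.0, -97.3, 146.9]
tcp_rot: [0.0, 0.995, -0.101, -0.0]
ft_force: [-2.7, 0.8, 3.2]
width: 0.5
```

Request:
{"op": "arm_command", "data": {
  "plan": [1,0,0,0.05,0,0,0,1,0,0,0.1,0,0,0,1,0,0,0.12,0,0,0]
}}

```text
t: 7.25
position: [594.9, -97.2, 146.4]
tcp_rot: [0.001, 0.995, -0.101, -0.0]
ft_force: [-4.5, 1.6, 6.9]
width: 0.4
```

Request:
{"op": "arm_command", "data": {
  "plan": [1,0,0,0.06,0,0,0,1,0,0,0.12,0,0,0,1,0,0,0.12,0,0,0]
}}

```text
t: 7.55
position: [594.9, -97.3, 146.4]
tcp_rot: [0.001, 0.995, -0.101, 0.0]
ft_force: [-4.3, 1.0, 7.9]
width: 0.6
```

Request:
{"op": "arm_command", "data": {
  "plan": [1,0.05,0,0.1,0,0,0,1,0.1,0,0.2,0,0,0,1,0.1,0,0.25,0,0,0,1,0.1,0,0.25,0,0,0]
}}

```text
t: 7.95
position: [595.0, -97.3, 146.3]
tcp_rot: [0.001, 0.995, -0.1, -0.0]
ft_force: [-9.4, 2.6, 15.0]
width: 0.1
```

The force rose to 15 N with no further travel, so the cover is at its stop. Next I'll lift and check.

Request:
{"op": "arm_command", "data": {
  "plan": [1,0,0,-1,0,0,0,1,0,0,-4,0,0,0,1,0,0,-8,0,0,0,1,-4,0,-10,0,0,0,1,-8,0,-10,0,0,0,1,-12,0,-10,0,0,0,1,-14,-0.4,-10,0,0,0,1,-14,-0.4,-10,0,0,0,1,-14,-0.4,-10,0,0,0]
}}

```text
t: 8.85
position: [459.7, -65.2, 247.0]
tcp_rot: [0.001, 0.995, -0.1, 0.001]
ft_force: [0.5, 1.5, -0.0]
width: 0.2
```

```bash
python3 c.py w2 108 146; python3 -c "
import cv2
cv2.imwrite('pics/w2c.png',cv2.resize(cv2.imread('pics/w2.png')[0:240,160:480],(800,600)))"
```

```text
[459.7 -65.2 247. ] 0.20279203373183866 8.85 [ 0.48  1.51 -0.02]
[[ 0.98  -0.199  0.002]
 [-0.199 -0.98  -0.001]
 [ 0.002  0.001 -1.   ]]
power_near [269.4 192.3] 0.67 [470.8 -11.2]
feed_top [381.4 177.8] 0.96 [ 462.1 -130.7]
cutter_top [327.  180.9] 0.43 [470.3 -73.6]
cover_top [326.9  37.3] 0.64 [594.7 -97.3]
printer [325.1  98.9] 0.55 [560.4 -90.9]
```

View pics/w2c.png

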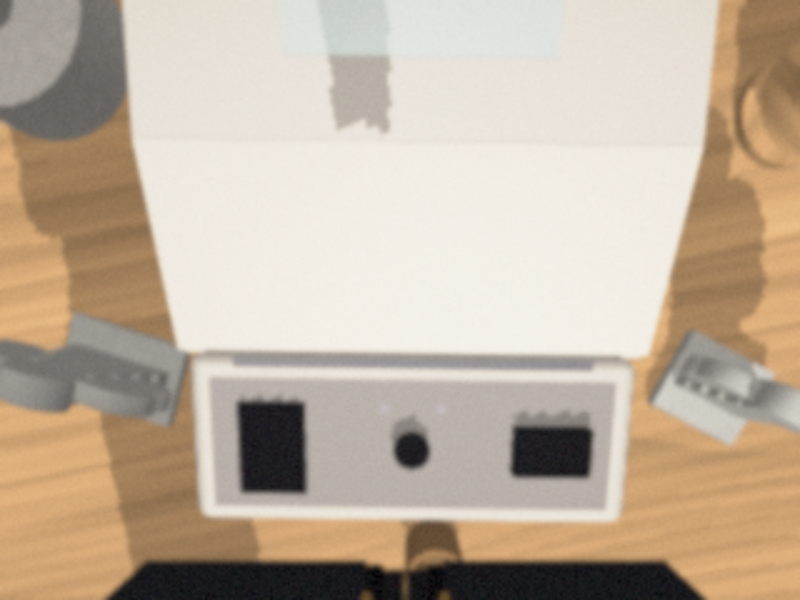

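The cover now lies flush with the deck's back edge: its front lip is at crop row 352, level and even. Rocker, cutter and feed are at crop (272,447), (411,450) and (552,452). Everything else is unmoved. On to the rocker.

Request:
{"op": "arm_command", "data": {
  "plan": [1,0.1,-5,0,0,0,0,1,0.1,-5.6,3,0,0,0,1,0.1,-5.6,7,0,0,0,1,0.1,-5.6,11,0,0,0,1,0.1,-5.6,13,0,0,0,1,0.1,-5.6,13.2,0,0,0,1,0.1,-5.6,13.2,0,0,0]
}}

```text
t: 9.85
position: [471.9, -11.1, 113.8]
tcp_rot: [0.001, 0.995, -0.1, -0.001]
ft_force: [-0.1, 0.4, 1.1]
width: 0.4
```

Request:
{"op": "arm_command", "data": {
  "plan": [1,0,0,0.2,0,0,0,1,0,0,0.4,0,0,0,1,0,0,0.55,0,0,0,1,0,0,0.7,0,0,0,1,0,0,0.8,0,0,0,1,0,0,0.85,0,0,0,1,0,0,0.85,0,0,0]
}}

```text
t: 10.55
position: [471.9, -11.0, 105.4]
tcp_rot: [0.001, 0.995, -0.1, -0.001]
ft_force: [-0.5, 0.5, 1.9]
width: 0.1
```

Request:
{"op": "arm_command", "data": {
  "plan": [1,0,0,0.06,0,0,0,1,0,0,0.12,0,0,0,1,0,0,0.18,0,0,0,1,0,0,0.22,0,0,0,1,0,0,0.22,0,0,0]
}}

```text
t: 11.05
position: [471.9, -11.0, 104.0]
tcp_rot: [0.001, 0.995, -0.1, -0.001]
ft_force: [-3.8, 3.2, 7.9]
width: 0.3
```

The tip stopped at 104.0 mm with 7.9 N, which is the rocker's fully-on height. Next I'll lift and look.

Request:
{"op": "arm_command", "data": {
  "plan": [1,0,0,-1,0,0,0,1,0,0,-4,0,0,0,1,0,0,-8,0,0,0,1,0,3,-12,0,0,0,1,0,6,-14.3,0,0,0,1,0,6,-14.3,0,0,0,1,0,6,-14.3,0,0,0]
}}

```text
t: 11.75
position: [460.0, -69.8, 247.5]
tcp_rot: [0.001, 0.995, -0.101, -0.0]
ft_force: [0.1, 0.6, -0.3]
width: 0.2
```

```bash
python3 c.py w3 104 146; python3 -c "
import cv2
cv2.imwrite('pics/w3c.png',cv2.resize(cv2.imread('pics/w3.png')[100:240,200:440],(800,467)))"
```

```text
[460.  -69.8 247.5] 0.2112461746253351 11.75 [ 0.08  0.64 -0.34]
[[ 0.98  -0.201 -0.001]
 [-0.201 -0.98  -0.002]
 [-0.     0.002 -1.   ]]
power_near [264.5 191.7] 0.75 [471.7  -9.9]
feed_top [376.  178.8] 0.9 [ 461.9 -129.7]
feed_top [531.5 252.2] 0.47 [ 343.  -289.6]
cutter_top [320.5 180.1] 0.66 [472.3 -71.7]
cover_top [320.4  40.6] 0.97 [593.4 -96.6]
printer [321.9  97.5] 0.57 [562.6 -92. ]
```

View pics/w3c.png

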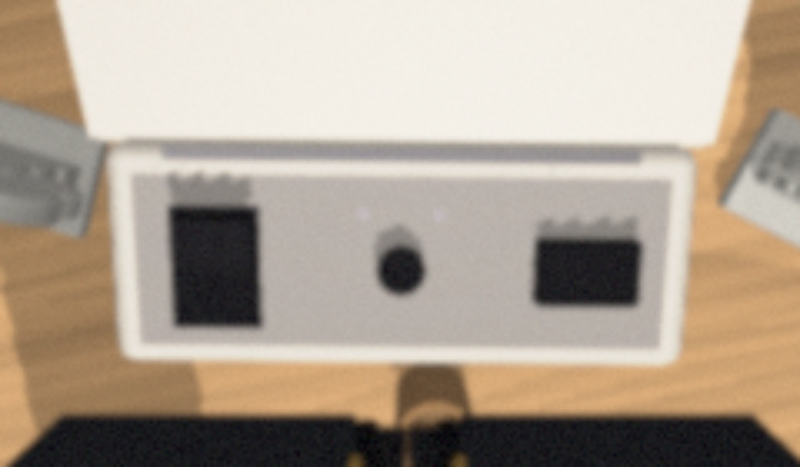

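The rocker's shadow at its far edge, crop (210,190), is now long, so the far half is raised and the rocker is on. The feed key is at crop (587,271) and the printer has not moved. On to the feed key.

Request:
{"op": "arm_command", "data": {
  "plan": [1,1.3,5,0,0,0,0,1,1.3,5.8,3,0,0,0,1,1.3,5.8,7,0,0,0,1,1.3,5.8,11,0,0,0,1,1.3,5.8,13.2,0,0,0,1,1.3,5.8,13.5,0,0,0,1,1.3,5.8,13.5,0,0,0]
}}

```text
t: 12.75
position: [460.9, -128.7, 111.2]
tcp_rot: [0.002, 0.995, -0.099, -0.002]
ft_force: [-0.5, -0.2, 0.9]
width: 0.4
```

Request:
{"op": "arm_command", "data": {
  "plan": [1,0,0,0.2,0,0,0,1,0,0,0.4,0,0,0,1,0,0,0.6,0,0,0,1,0,0,0.75,0,0,0,1,0,0,0.85,0,0,0,1,0,0,0.95,0,0,0,1,0,0,0.95,0,0,0]
}}

```text
t: 13.45
position: [461.7, -128.6, 102.4]
tcp_rot: [0.002, 0.995, -0.099, -0.001]
ft_force: [0.2, 1.0, 5.2]
width: 0.5
```

Request:
{"op": "arm_command", "data": {
  "plan": [1,0,0,0.06,0,0,0,1,0,0,0.12,0,0,0,1,0,0,0.12,0,0,0]
}}

```text
t: 13.75
position: [461.7, -128.6, 102.2]
tcp_rot: [0.002, 0.995, -0.099, -0.001]
ft_force: [-1.8, 1.7, 8.5]
width: 0.2
```

Request:
{"op": "arm_command", "data": {
  "plan": [1,0,0,-1,0,0,0,1,0,0,-4,0,0,0,1,0,0,-8,0,0,0,1,-1,-3,-12,0,0,0,1,-1,-5.8,-14.5,0,0,0,1,-1,-5.8,-14.5,0,0,0,1,-1,-5.8,-14.5,0,0,0]
}}

```text
t: 14.45
position: [463.3, -68.8, 247.2]
tcp_rot: [0.002, 0.995, -0.098, -0.001]
ft_force: [-0.6, 0.0, -0.5]
width: 0.3
```

```bash
python3 c.py w4 104 146
cat > d.py <<'E'
from h import *
D=snap("side");S=snap("scene")
a=S["img"][120:320,160:480];b=D["img"][120:320,200:520]
cv2.imwrite('pics/v4.png',np.vstack([cv2.resize(x,(480,300),interpolation=2) for x in(a,b)]))
c=[arm.pinpoint(x,"cover_top")[0] for x in(S,D)]; print([x["confidence"] for x in c],tri([ray(x,q["point"]) for x,q in zip((S,D),c)]))
E
python3 d.py
```

```text
[463.3 -68.8 247.2] 0.2974415266682333 14.45 [-0.59  0.02 -0.48]
[[ 0.981 -0.196 -0.003]
 [-0.196 -0.981 -0.003]
 [-0.002  0.004 -1.   ]]
power_near [268.  191.8] 0.95 [473.5 -12.7]
power_near [174.9  26.9] 0.54 [644.9  34.7]
feed_top [379.8 178. ] 0.78 [ 465.3 -132.9]
cutter_top [322.5 184.5] 0.49 [470.3 -72. ]
cover_top [323.   44.7] 0.86 [593.  -96.5]
printer [325.4  99.7] 0.76 [561.8 -94.8]
[0.95, 0.79] (array([595.85363067, -98.22131589, 146.85279622]), [np.float64(4.364125755728439), np.float64(4.364125755728504)])
```

View pics/v4.png

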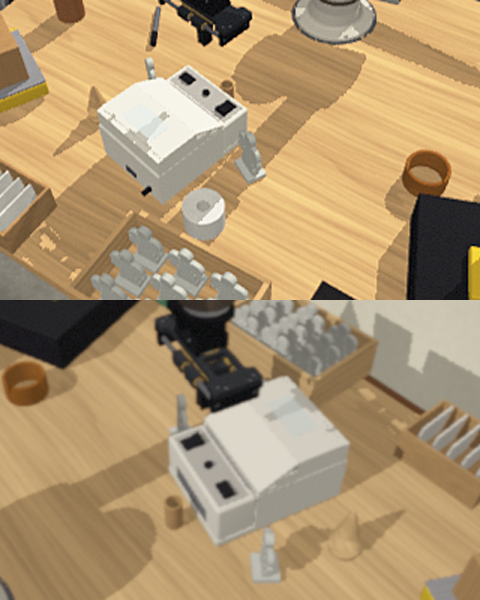

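Both views show the cover shut and flush, with its top at 146.9 mm by triangulation. Printer, angels (side view 181,415 and 265,560), tree, core, roll, tape and marker all stand where they were, and the gripper is clear.

```bash
python3 -c "
from cell import arm
print(arm.hand_in())"
```

```text
the job is handed in; nothing more can be done
None
```

The job is done and handed in at about 15 s of the 48 s allowed. I worked with closed fingertips and in the order asked.

| Step | Where the tip stopped | Highest force read (at the end of a move) | Check |
|---|---|---|---|
| Cover pushed shut | 146.3 mm, no further travel | 15 N upward, 9 N sideways | Two-camera measurement puts the top at 146.9 mm (146 when shut) |
| Rocker near half pressed | 104.0 mm, the "on" height | 8 N | Its far edge shows raised in the wrist picture |
| Feed key pressed once, then released | 102.2 mm, about 3.8 mm of travel | 8.5 N | Past the 2.5 mm at which it registers |

- **Cutter key and surroundings:** I kept off the cutter key. In the last pictures the printer and the goods around it stand where they were, and the arm was clear of everything.
- **Disagreements:** the camera sources differed by about 3 mm on the controls. In the last two-camera check of the cover the rays missed each other by about 4 mm, more than the 2 mm calibration.
- **Not seen:** I did not see a label come out, so the feed rests on the key's travel and force.

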